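Chuck the burr, then hold the sprung drive cage wound to its stop

TASK

Get the carving spindle ready to run: turn the knurled chuck sleeve clockwise (seen from above) until its three brass jaws grip the burr tight, and let go of it. Then, leaving the burr standing in the chuck and everything else on the bench where it is, take the sprung cage arm by its pink post, swing it forward against its spring right up to its stop, so that its rubber wheel meets the spindle drum, and keep holding it there with the fingers: the program finishes while holding.

Things in the scene. Friction and masses are not known exactly. Their poses are not given: they have to be found in the camera images.
- rig: grey steel base plate 200 x 340 x 12 mm fixed to the bench, carrying all of the spindle. Origin: centre of the plate's underside; x points forward (roughly away from the robot), y to the left along the plate, z up. Upright chuck on an aluminium drum (76 mm across, top 60 mm above the bench) at plate x 0, y +90 mm; pivot of the cage arm at x +45, y 0 mm
- sleeve_grip (a point): point on the chuck's vertical axis at the height to grip the sleeve, 100 mm above the bench. The sleeve is a round dark knurled steel ring, 50 mm across, from 76 to 112 mm above the bench, so it may be gripped at any yaw; it turns about the vertical without rising. Above it stand only the brass jaws (to 122 mm) and the burr (to 136 mm), on the axis
- sleeve_ring (a joint): turn of the chuck sleeve in rad, growing clockwise seen from above; 0 is jaws wide open, it starts between 0 and 0.3, the jaws meet the burr at about 1.18 and the sleeve is stopped at 1.30 at the latest, where the jaws bite fully (about 3 N each at 1.24, 7.5 N at the stop, so turn it right up to the stop). Friction 0.12 N m holds it where it is left; tightening takes up to about 0.2 N m
- burr: carving burr standing loosely upright in the chuck: steel shank 10 mm across, 53 mm long, with a golden head 16 mm across, 13 mm high. Origin: centre of the shank's lower end, on the chuck's axis 70 mm above the bench; z up along the shank
- jaw0: brass chuck jaw 0 of three at 120 degrees on top of the chuck, 10 x 6 x 9 mm, 112 to 122 mm above the bench; slides inwards 3.8 mm per rad of the sleeve. Its origin is on the chuck axis when open
- jaw1: brass chuck jaw 1 of three at 120 degrees on top of the chuck, 10 x 6 x 9 mm, 112 to 122 mm above the bench; slides inwards 3.8 mm per rad of the sleeve. Its origin is on the chuck axis when open
- jaw2: brass chuck jaw 2 of three at 120 degrees on top of the chuck, 10 x 6 x 9 mm, 112 to 122 mm above the bench; slides inwards 3.8 mm per rad of the sleeve. Its origin is on the chuck axis when open
- cage_pivot (a point): point on the vertical pivot axis of the cage arm, 66 mm above the bench
- cage_post (a point): point on the pink upright post on the free end of the cage arm, 102 mm above the bench. The post is round, 14 mm across, from 66 to 120 mm above the bench, 110 mm from the pivot axis; it moves with the arm. The arm's flat plate is 17 mm wide, its top 66 mm above the bench
- cage_arm (a joint): swing of the cage arm about its pivot in rad, growing counter-clockwise seen from above: 0 is at rest under its spring (the post nearest the robot), 0.90 is the stop, where the post lies forward, straight along the plate's -y from the pivot and the rubber wheel meets the drum. At the post the spring pushes back with about 4 N at rest and 7.5 N at the stop; let go, the arm springs back
- post: the same pink post as a body, a roller that spins freely on its own upright axis; origin: centre of its foot, 66 mm above the bench
- spare_wheel: spare toothed jockey wheel, black ring 40 mm across, 10 mm high, lying on the rig's base plate; bystander
- wax_tin: round yellow tin 44 mm across, 20 mm high, on the rig's base plate; bystander
- olive_bowl: olive metal bowl 150 mm across, 65 mm high; bystander
- pink_mug: pink mug 76 mm across, 85 mm high; bystander
- hammer: hammer lying on the bench; bystander
- screwdriver: screwdriver lying on the bench; bystander
- spray_can: upright green spray can, 60 mm across, 160 mm high; bystander

How it is judged:
On the way, in this order (a step that is already met when the one before it is completed fails the run):
1. all three jaws grip the burr tight, fingers clear of everything, cage arm still at rest (contact force between burr and jaw0 above 2 N and contact force between burr and jaw1 above 2 N and contact force between burr and jaw2 above 2 N and value of joint sleeve_ring above 1.15 rad and angle between burr's own z axis and vertical below 0.12 rad and horizontal distance between burr and sleeve_grip below 0.004 m and value of joint cage_arm below 0.3 rad and contact force between the fingers and anything else below 0.3 N), for 0.2 s.
2. the cage arm is wound to its stop and held by the fingers (value of joint cage_arm above 0.85 rad and contact force between the fingers and post above 2.5 N), for 0.3 s.
At the end, for the whole second after the job is handed in: Each jaw presses the burr over 2 N, sleeve beyond 1.15 rad; burr within 0.12 rad of upright and 4 mm of the axis; cage arm still, beyond 0.85 rad (stop 0.90), fingers pressing its post over 2.5 N, all through the last second, robot holding (all of step 2 and contact force between burr and jaw0 above 2 N and contact force between burr and jaw1 above 2 N and contact force between burr and jaw2 above 2 N and value of joint sleeve_ring above 1.15 rad and angle between burr's own z axis and vertical below 0.12 rad and horizontal distance between burr and sleeve_grip below 0.004 m and velocity of joint cage_arm below 0.05 rad/s); the arm keeps its last pose, push and grip.
It fails at once if a bystander is moved by more than 30 mm (distance of any of spare_wheel, wax_tin, olive_bowl, pink_mug, hammer, screwdriver, spray_can from where it was at the start of the episode above 0.03 m).
It also fails if it takes over 48 s, if anything falls off the work surface, if the arm or the gripper's body presses on something with over 40 N, if the wrist force passes 120 N, or if a joint passes its speed limit or range.

ROBOT

A 7-joint arm with a two-finger parallel gripper is mounted at the origin on the work surface. World frame = base frame: x ahead of the robot, y to its left, z up, the work surface at z = 0. Lengths are in m, angles in rad, forces in N, time in s.
With the tool pointing down it reaches from about 0.425 to 0.925 m from the base axis. Payload 6.8 kg.
Tool frame: the origin (TCP) lies between the finger pads; the fingertips stand 17 mm ahead of it and the grasp point (between the pads) lies 2 mm behind it; z points along the fingers, y is the direction in which the jaws open and shut (so a half turn about z gives the same grasp; the last joint's range is limited). The gripper opens to 85 mm and grips with 20 to 120 N. Pads are 22 mm wide; open, the fingers measure 114 mm over their backs; the gripper's body (76 mm by 85 mm) begins 54 mm behind the grasp point. The pads swing forward as they close: fully open they stand 13 mm farther back than shut.
Start: joints at [-1.444, 0.477, 0.022, 1.555, -0.011, 1.109, -0.083], TCP at [0.157, 0.656, 0.248] pointing down, gripper open.
Joint ranges: [-2.96, 2.96], [-0.34, 2.1], [-1.41, 1.46], [0.24, 2.44], [-1.37, 4.51], [0.17, 1.92], [-2.96, 2.96]. Speed limits (rad/s): [2.39, 2.39, 3.14, 3.14, 3.14, 3.14, 3.14].

INTERFACE

Orientations are given as a unit quaternion [w, x, y, z].
In Python, from station import bot gives the robot as it stands. The module is installed in compiled form; this text tells all that it offers.
- The arm moves only by the tool carry_out, never from a script. Its argument "moves" is a list of rows, each a list of 3 entries, a list of its own where there are three numbers: the turn, a rotation vector about the tool's x, y, z in degrees, then the shift along the tool's x, y, z in cm, then the finger opening in cm, from 0 to 8.54. A call has 1 to 5 rows; each row is the pose to reach, as a shift and turn from the pose commanded when the call began, along the tool's axes at that moment; what a row does not reach only later rows make up. A row lasts 1/8 s, in which the tool goes at most 62.5 mm and 10.7 degrees, less where a joint would pass 70% of its speed; a pose out of reach is approached as far as the arm can. A call with a gripper value outside its range is refused whole. The fingers move at their own pace and stop on an object; "newtons" is the grip in N (left out, the last holds). Time passes only in rows, so rows that repeat a pose let the fingers close. It gives the time, the measured TCP pose, the force and the opening at its end, in the units of the state.
- bot.get_obs(): the state, without advancing time (a new reading comes with each control period).
- bot.read_camera(name): name is "scene" or "top" or "wrist"; returns the picture (420x560x3 uint8, red, green, blue); there is no depth.
- bot.camera_info(name): a dict with "vertical_fov" (degrees; the focal length in pixels is half the picture's height over the tangent of half this angle, whatever the lens; pixels are square), "cx", "cy" (the principal point, pixels), "k1" (the pictures are not rectified: a ray, as slopes to the right and down, at radius r is drawn at 1 + k1 r^2 times it, then the intrinsics apply), "position" and "attitude" of the camera in the world. Camera axes: x right, y up, looking along -z (the intrinsics and any distortion apply to the point x, -y, -z); pixel columns grow to the right and rows downward; lengths in m; the calibration is good to about 2 mm. A picture is of the moment at which its call begins: read the wrist's pose just before it. camera_info takes no time and is no camera call; for the wrist camera it gives the pose at the moment of the call.
- bot.hand_in(): hands the job in, once; it reports no verdict.
Trained networks look in the newest picture that a camera, given by its name, has taken for a name from the list of things; names that differ only in an ending like _2 or _b are one class to them, and where a whole thing is asked for, a point or a joint stands for the part that bears it (a point fixed in the world has none). Each returns a list of dicts, best first, with "score" (0 to 1); they miss things now and then, are a little off and sometimes report something else, mostly with a low value. They report only what shows in the picture. A call takes as long as a camera call.
- bot.silhouettes(label, camera): "region" (420x560 bool, what is visible of it) and "location" ([column, row] in pixels, amid what is visible of it).
The state is a dict: "t": time; "q": joint angles; "joint_vel": joint speeds; "joint_torque": joint torques, N m; "eef_pos": TCP position; "tool_rot": TCP orientation; "contact_force": force on the tool from outside, world axes, zero at the start; "torque": the same for the moment, N m; "gripper_width": opening from 0.0 (shut) to 1.0 (fully open).
Only numpy, scipy, OpenCV 4.12 (cv2) and the standard library are available. Lean on these libraries where they do the work, as an engineer would, in place of code of your own. Each camera call takes 0.05 s, during which the arm holds its last target. There are 200 camera calls.

## Working session

There is one attempt and no reset: what is moved stays moved. The work goes in short steps, Python scripts to look and compute and a tool call to move; the robot and the scene stay as the last step left them, time stands still between calls to the robot, and variables do not carry over. Pictures are saved under pics/ and viewed, about 8 in all and at most 12, crops included, and the job is handed in when it is done.

Besides the shell and the picture viewer there is one more tool, called after "Request:" in YAML: its name, and indented under it one key for each argument. carry_out: Moves the arm, as the interface text tells. Its arguments: {"type":"object","properties":{"moves":{"type":"array"},"newtons":{"type":"number"}},"required":["moves"]}

```bash
ls; mkdir -p pics; cat > h.py <<'E'
import numpy as np, cv2
from scipy.spatial.transform import Rotation as R
from station import bot
np.set_printoptions(precision=4,suppress=True)
def rot(q): q=np.array(q); return R.from_quat([q[1],q[2],q[3],q[0]])
def ray(ci,px):
    f=210/np.tan(np.radians(ci['vertical_fov'])/2)
    d=np.array([(px[0]-ci['cx'])/f,(px[1]-ci['cy'])/f]); u=d.copy()
    for _ in range(20): u=d/(1+ci['k1']*(u@u))
    a=np.array(ci['attitude']); M=a if a.shape==(3,3) else rot(a).as_matrix()
    return np.array(ci['position']),M@np.array([u[0],-u[1],-1])
def atz(ci,px,z):
    p,d=ray(ci,px); return p+d*(z-p[2])/d[2]
def proj(ci,X):
    f=210/np.tan(np.radians(ci['vertical_fov'])/2)
    a=np.array(ci['attitude']); M=a if a.shape==(3,3) else rot(a).as_matrix()
    c=M.T@(np.array(X)-ci['position']); u=np.array([c[0],-c[1]])/-c[2]
    return u*(1+ci['k1']*(u@u))*f+[ci['cx'],ci['cy']]
def snap(name,fn):
    im=bot.read_camera(name); cv2.imwrite('pics/'+fn,cv2.cvtColor(im,cv2.COLOR_RGB2BGR)); return im
E
python3 - <<'E'
from h import *
print(bot.get_obs())
for c in ('scene','top','wrist'):
    print(c,bot.camera_info(c))
    snap(c,c+'0.png')
for c in ('scene','top'):
    for l in ('rig','burr','sleeve_grip','post','spare_wheel','wax_tin','spray_can','pink_mug','olive_bowl','cage_arm'):
        print(c,l,[(round(d['score'],2),np.round(d['location'],1),int(d['region'].sum())) for d in bot.silhouettes(l,c)][:2])
a=np.hstack([cv2.imread('pics/top0.png'),cv2.imread('pics/scene0.png')])
E
```

```text
pics
{'t': 0.0, 'q': array([-1.4441,  0.4778,  0.0223,  1.5564, -0.0115,  1.1093, -0.0831]), 'joint_vel': array([ 0.0012,  0.0005, -0.0018, -0.    ,  0.0001, -0.0003, -0.001 ]), 'joint_torque': array([ -0.0001, -59.645 ,   1.608 , -28.1208,   0.0124,   0.0093,
         0.    ]), 'eef_pos': array([0.1569, 0.6559, 0.2473]), 'tool_rot': array([-0.0001,  0.1171,  0.9931, -0.0009]), 'contact_force': array([-0.0493,  0.1026, -0.1606]), 'torque': array([ 0.0521,  0.0869, -0.0311]), 'gripper_width': 0.9976837798506719}
scene {'vertical_fov': 53.7857593846757, 'cx': 286.80109374902173, 'cy': 211.37826184745964, 'k1': -0.01111135855220598, 'position': array([1.1024, 0.6919, 1.0853]), 'attitude': array([0.3003, 0.1033, 0.3366, 0.8865])}
top {'vertical_fov': 54.55668617788931, 'cx': 283.6026872604266, 'cy': 215.26758085096444, 'k1': 0.030495446179346842, 'position': array([0.4292, 0.0058, 1.1142]), 'attitude': array([ 0.7103,  0.0679, -0.064 , -0.6977])}
wrist {'vertical_fov': 63.16737999909544, 'cx': 282.352350090464, 'cy': 217.05087321898267, 'k1': 0.005920144720583204, 'position': array([0.07
[... 335 characters left out ...]
), (0.31, array([241.9, 151.2]), 475)]
scene pink_mug [(0.91, array([369.6, 333.5]), 1182), (0.37, array([207.2, 158.1]), 703)]
scene olive_bowl [(0.6, array([416.2, 296.3]), 2126)]
scene cage_arm [(0.65, array([308.6, 238.8]), 383), (0.27, array([317.4, 248.3]), 5096)]
top rig [(0.76, array([253. , 244.7]), 8702)]
top burr []
top sleeve_grip [(0.55, array([253.6, 243.3]), 8676)]
top post [(0.29, array([254.3, 242.9]), 8648)]
top spare_wheel [(0.51, array([309.6, 263. ]), 123)]
top wax_tin [(0.8, array([257.4, 272.2]), 221)]
top spray_can []
top pink_mug [(0.8, array([129.5, 206.1]), 1008)]
top olive_bowl [(0.59, array([117.8, 267.9]), 2690)]
top cage_arm [(0.72, array([259.4, 232.5]), 639)]
```

```bash
python3 - <<'E'
import cv2
a=cv2.imread('pics/top0.png');s=cv2.imread('pics/scene0.png')
cv2.imwrite('pics/v1.png',cv2.resize(a,(800,600)))
cv2.imwrite('pics/v2.png',cv2.resize(s[120:380,180:480],None,fx=2.3,fy=2.3,interpolation=cv2.INTER_CUBIC))
E
```

```text
(no output)
```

View pics/v1.png

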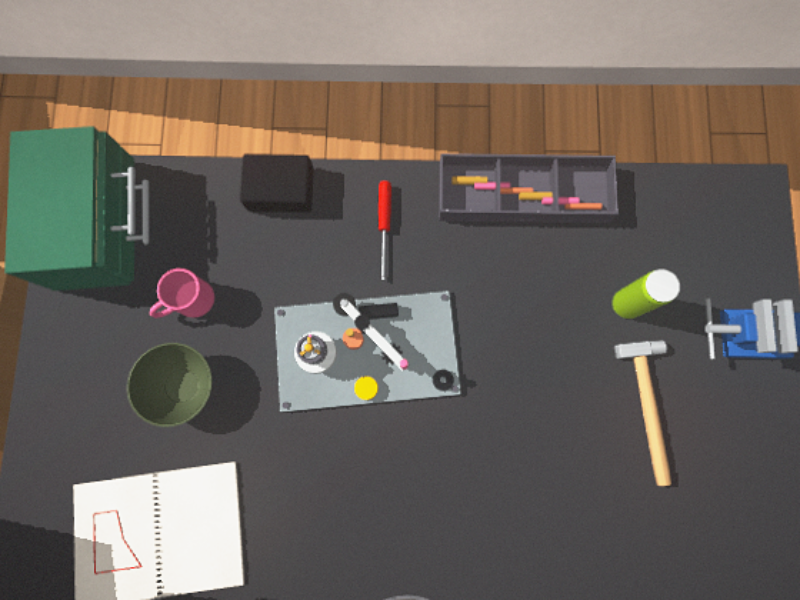

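View pics/v2.png

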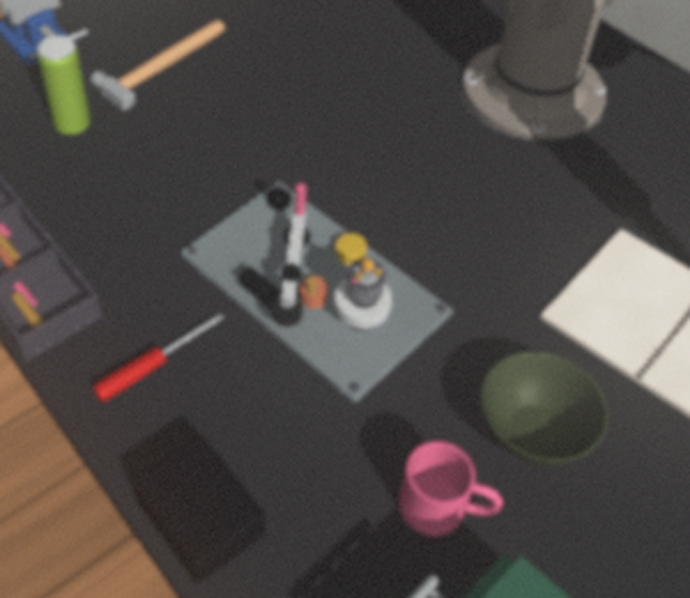

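The pictures show the plate with the chuck and burr at about (312,350) in the enlarged top view. The pink post is at (403,364), the wax tin at (366,388) and the spare wheel at (443,380). I'll fit the plate pose next.

```bash
python3 - <<'E'
from h import *
from scipy.optimize import least_squares
bot.read_camera('top');bot.read_camera('scene')
ci=bot.camera_info('top');cs=bot.camera_info('scene')
k=1/1.42857
im=cv2.imread('pics/top0.png')
m=bot.silhouettes('rig','top')[0]['region'].astype(np.uint8)
# plate outline in world at z=.012 from mask hull
c=max(cv2.findContours(m,cv2.RETR_EXTERNAL,cv2.CHAIN_APPROX_NONE)[0],key=len)[:,0,:]
P=np.array([atz(ci,p,.012)[:2] for p in c.astype(float)])
r=cv2.minAreaRect((P*1000).astype(np.float32));print('rect',r)
cor=np.array([[275,307],[452,291],[461,394],[281,411]])*k
C=np.array([atz(ci,p,.012)[:2] for p in cor]);print(C,C.mean(0))
v=C[0]-C[1]+C[3]-C[2];print('yaw of y axis-90',np.degrees(np.arctan2(v[1],v[0]))-90)
# chuck: post pink, drum
for nm,i,cam in(('top',im,ci),('scene',cv2.imread('pics/scene0.png'),cs)):
    h=cv2.cvtColor(i,cv2.COLOR_BGR2HSV)
    pk=cv2.inRange(h,(155,80,120),(178,255,255))
    n,l,st,ce=cv2.connectedComponentsWithStats(pk)
    for j in range(1,n):
        if st[j,4]>8: print(nm,'pink',st[j],ce[j],atz(cam,ce[j],.1 ))
    for l in('sleeve_ring','burr','jaw0','sleeve_grip','cage_post'):
        for d in bot.silhouettes(l,nm)[:2]: print(nm,l,d['score'],d['location'],d['region'].sum(),atz(cam,d['location'],.112))
for l in('wax_tin','spare_wheel'):
    for d in bot.silhouettes(l,'top')[:1]: print(l,d['score'],atz(ci,d['location'],.03 if l=='wax_tin' else .022))
E
```

```text
rect ((561.7503662109375, 87.99365997314453), (215.2230682373047, 341.4519348144531), 6.5684685707092285)
[[ 0.6342  0.2647]
 [ 0.6717 -0.0763]
 [ 0.4746 -0.0937]
 [ 0.4374  0.2415]] [0.5545 0.084 ]
yaw of y axis-90 6.300838005022669
top pink [332 127  16   6  82] [339.5    129.8049] [ 0.8524 -0.1298  0.1   ]
top pink [350 128   7   3  21] [353. 129.] [ 0.8552 -0.1652  0.1   ]
top pink [379 138   9   5  38] [382.8684 140.1053] [ 0.8255 -0.2428  0.1   ]
top pink [391 138  15   5  66] [397.4848 139.7879] [ 0.8269 -0.2808  0.1   ]
top pink [ 104  187   46   36 1100] [127.2336 205.6691] [0.6388 0.4106 0.1   ]
top pink [280 251   6   7  31] [282.3548 254.3226] [0.522  0.0145 0.1   ]
top sleeve_ring 0.58 [225.8, 246.1] 200 [0.5387 0.1544 0.112 ]
top sleeve_grip 0.82 [255.4, 246.9] 9043 [0.538  0.0813 0.112 ]
scene pink [335   0  10  65 316] [339.0253  31.7373] [-0.3452 -0.817   0.1   ]
scene pink [346   0  11  71 356] [350.6826  34.2612] [-0.3723 -0.7595  0.1   ]
scene pink [357   0  14  78 406] [363.2315  37.1158] [-0.4    -0.6978  0.1   ]
scene pink [506  16  31  25 415] [522.5976  29.8916] [-1.0803 -0.2497  0.1   ]
scene pink [308 200   6  13  53] [310.3208 205.4151] [0.5229 0.0173 0.1   ]
scene pink [171 208   6   6  24] [173.25   210.5833] [ 0.8816 -0.2347  0.1   ]
scene pink [178 217   7   6  25] [181.36 219.44] [ 0.8783 -0.1853  0.1   ]
scene pink [186 242  10  11  46] [190.5435 246.5652] [ 0.9059 -0.0736  0.1   ]
scene pink [356 312  43  37 866] [372.9619 330.8707] [0.6673 0.4441 0.1   ]
scene sleeve_ring 0.46 [337.2, 246.7] 116 [0.5704 0.1985 0.112 ]
scene sleeve_grip 0.56 [314.6, 246.5] 5088 [0.6217 0.1578 0.112 ]
scene sleeve_grip 0.31 [415.8, 294.8] 2106 [0.5113 0.4435 0.112 ]
scene cage_post 0.56 [308.5, 205.9] 45 [0.5358 0.0235 0.112 ]
wax_tin 0.69 [0.4798 0.0814 0.03  ]
spare_wheel 0.71 [ 0.5014 -0.0579  0.022 ]
```

Request:
carry_out:
  moves:
    - [[0,0,0],[-49,-38,0],8.5]
    - [[0,0,0],[-49,-38,0],8.5]
    - [[0,0,0],[-49,-38,0],8.5]
    - [[0,0,0],[-49,-38,0],8.5]
    - [[0,0,0],[-49,-38,0],8.5]

```text
t: 2.52
eef_pos: [0.3538, 0.4112, 0.2487]
tool_rot: [0.0, 0.117, 0.993, 0.0]
contact_force: [1.4, 0.5, 0.4]
gripper_width: 0.993
```

```bash
python3 - <<'E'
from h import *
o=bot.get_obs();print(o['q'],o['eef_pos'],rot(o['tool_rot']).as_matrix(),o['t'])
E
```

```text
[-1.0677  0.2577  0.1106  1.8804 -0.0334  1.0044  0.3932] [0.3538 0.4112 0.2487] [[-0.9726  0.2326  0.0005]
 [ 0.2326  0.9726  0.0008]
 [-0.0003  0.0009 -1.    ]] 2.525
```

Request:
carry_out:
  moves:
    - [[0,0,0],[-24,-18.7,0],8.5]
    - [[0,0,0],[-24,-18.7,0],8.5]
    - [[0,0,0],[-24,-18.7,0],8.5]
    - [[0,0,0],[-24,-18.7,0],8.5]
    - [[0,0,0],[-24,-18.7,0],8.5]

```text
t: 3.15
eef_pos: [0.5439, 0.1729, 0.2487]
tool_rot: [0.0, 0.118, 0.993, 0.0]
contact_force: [0.4, 0.8, 1.5]
gripper_width: 0.999
```

Request:
carry_out:
  moves:
    - [[0,0,0],[0,0,0],8.5]
    - [[0,0,0],[0,0,0],8.5]

```text
t: 3.4
eef_pos: [0.5423, 0.1755, 0.2482]
tool_rot: [-0.0, 0.117, 0.993, 0.0]
contact_force: [-0.2, 1.4, -0.4]
gripper_width: 0.994
```

```bash
python3 - <<'E'
from h import *
o=bot.get_obs();print(o['q'],o['eef_pos'],o['t'],o['contact_force'])
ci=bot.camera_info('wrist');im=snap('wrist','w1.png');print(ci)
for l in('burr','sleeve_ring','jaw0','jaw1','rig'):
    for d in bot.silhouettes(l,'wrist')[:3]: print(l,d['score'],d['location'],d['region'].sum(),atz(ci,d['location'],.125))
c=np.array([.5446,.1735])
for z in(.06,.112,.136): 
    u=proj(ci,[*c,z]);print(z,u);cv2.circle(im,tuple(int(round(a)) for a in u),2,(255,0,0),-1)
a=np.linspace(0,2*np.pi,60)
for z,r in((.112,.025),(.06,.038)):
    q=np.array([proj(ci,[c[0]+r*np.cos(t),c[1]+r*np.sin(t),z]) for t in a]).round().astype(np.int32)
    cv2.polylines(im,[q],True,(255,0,0),1)
cv2.imwrite('pics/v3.png',cv2.cvtColor(cv2.resize(im,(800,600)),cv2.COLOR_RGB2BGR))
E
```

```text
[-0.6382  0.3083  0.2682  1.8265 -0.0952  1.0195  1.0039] [0.5423 0.1755 0.2482] 3.4 [-0.1736  1.3753 -0.4057]
{'vertical_fov': 63.16737999909544, 'cx': 282.352350090464, 'cy': 217.05087321898267, 'k1': 0.005920144720583204, 'position': array([0.4629, 0.1951, 0.3734]), 'attitude': array([ 0.7751, -0.1246, -0.0991,  0.6114])}
burr 0.8 [283.3, 219.2] 360 [0.5448 0.1766 0.125 ]
sleeve_ring 0.9 [278.1, 185.7] 1680 [0.5184 0.179  0.125 ]
sleeve_ring 0.26 [180.9, 149.2] 1743 [0.4761 0.1174 0.125 ]
jaw0 0.6 [291.3, 232.2] 74 [0.5567 0.1802 0.125 ]
jaw0 0.51 [298.8, 202.3] 117 [0.5345 0.1911 0.125 ]
jaw1 0.6 [291.3, 232.2] 74 [0.5567 0.1802 0.125 ]
jaw1 0.51 [298.8, 202.3] 117 [0.5345 0.1911 0.125 ]
rig 0.74 [224.1, 201.2] 50233 [0.5205 0.1365 0.125 ]
0.06 [279.7725 197.7495]
0.112 [279.397 214.606]
0.136 [279.1741 224.6137]
```

View pics/v3.png

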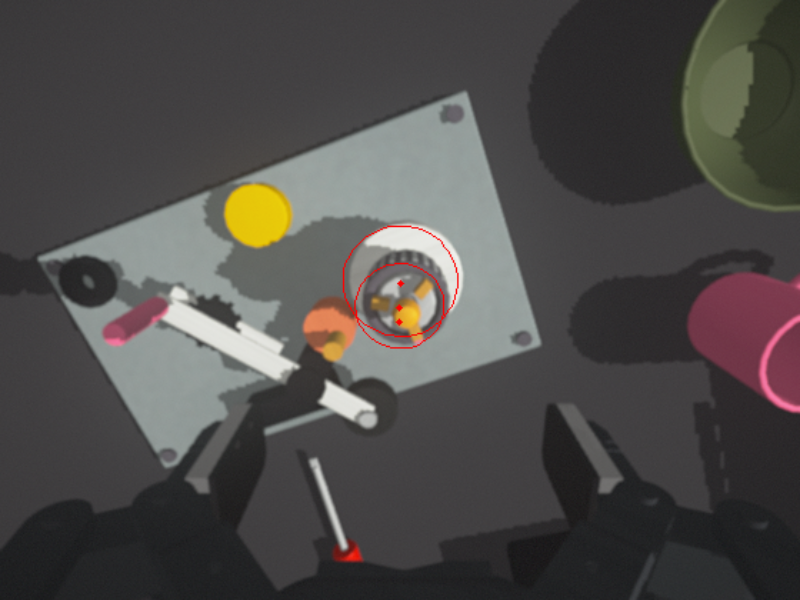

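The wrist view shows the sleeve ring at about (406,302), the drum at (408,277) and the gold head at (408,313). That is a few pixels right of my prediction, so I'll refine the estimate.

```bash
python3 - <<'E'
from h import *
ci=bot.camera_info('wrist');o=bot.get_obs();k=.7
im=cv2.imread('pics/w1.png');h=cv2.cvtColor(im,cv2.COLOR_BGR2HSV)
for p,z in(((406,302),.112),((408,277),.06),((408,313),.13)): print(atz(ci,np.array(p)*k,z))
# drum: bright pixels circle fit
m=((h[...,2]>190)&(h[...,1]<40)).astype(np.uint8);m[:, :240]=0;m[:150]=0;m[260:]=0;m[:,330:]=0
c=max(cv2.findContours(m,cv2.RETR_EXTERNAL,cv2.CHAIN_APPROX_NONE)[0],key=len)
P=np.array([atz(ci,p.astype(float),.06)[:2] for p in c[:,0,:]])
print('drum',cv2.minEnclosingCircle((P*1000).astype(np.float32)))
s=bot.silhouettes('sleeve_ring','wrist')[0]['region'].astype(np.uint8)
cv2.imwrite('pics/v4.png',cv2.resize(np.hstack([im[150:260,220:350],cv2.cvtColor(s*255,cv2.COLOR_GRAY2BGR)[150:260,220:350]]),None,fx=3,fy=3,interpolation=cv2.INTER_CUBIC))
# plate corners
cor=np.array([[39,258],[467,93],[540,345]])*k
C=[atz(ci,p,.012) for p in cor];print(np.array(C))
v=C[1]-C[0];print('yaw',np.degrees(np.arctan2(v[1],v[0]))-90, 'centre',(C[0]+C[2])/2)
# post ends
print('post top',atz(ci,np.array([115,333])*k,.12),'foot',atz(ci,np.array([163,303])*k,.066),'pivot',atz(ci,np.array([367,419])*k,.07))
print(bot.get_obs()['t'])
E
```

```text
[0.5427 0.1785 0.112 ]
[0.5421 0.1803 0.06  ]
[0.5434 0.1793 0.13  ]
drum ((541.538818359375, 181.50851440429688), 37.095733642578125)
[[ 0.476  -0.0882  0.012 ]
 [ 0.4381  0.2463  0.012 ]
 [ 0.6332  0.2679  0.012 ]]
yaw 6.4651032638190316 centre [0.5546 0.0898 0.012 ]
post top [0.5205 0.0179 0.12  ] foot [0.5205 0.0194 0.066 ] pivot [0.6336 0.129  0.07  ]
3.75
```

View pics/v4.png

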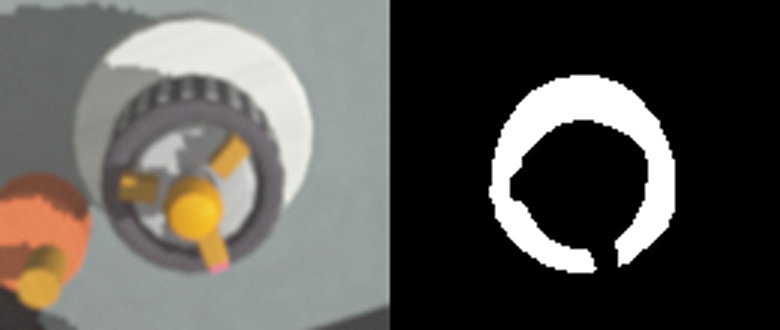

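```bash
cat >> h.py <<'E'
def sleeve(cam,z=.112):
    ci=bot.camera_info(cam);im=bot.read_camera(cam)
    d=bot.silhouettes('burr',cam)[:1]; s=bot.silhouettes('sleeve_ring',cam)[:1]; p=bot.silhouettes('post',cam)[:1]
    return ci,im,d,s,p
E
python3 - <<'E'
from h import *
for _ in range(2):
    o=bot.get_obs();print(o['t'],o['eef_pos'],o['joint_vel'])
    ci,im,d,s,p=sleeve('wrist')
    r=s[0]['region'].astype(np.uint8);c=max(cv2.findContours(r,cv2.RETR_EXTERNAL,cv2.CHAIN_APPROX_NONE)[0],key=len)
    print('burr',d and atz(ci,d[0]['location'],.129), 'cam',ci['position'])
    x,y,w,h=cv2.boundingRect(c); print(x,y,w,h)
    # bottom & side arcs: ring outer diam = w ; top-circle centre
    print('sleeve',atz(ci,[x+w/2-.5,y+h-w/2-.5],.112))
    if p: print('post',p[0]['score'],p[0]['location'],atz(ci,p[0]['location'],.093))
ct=bot.camera_info('top');t=cv2.imread('pics/top0.png')
g=t[195:300,180:335].copy()
for q in([.5446,.1735],[.543,.179]):
    for z,rr in((.112,.025),(.06,.038)):
        P=np.array([(proj(ct,[q[0]+rr*np.cos(a),q[1]+rr*np.sin(a),z])-[180,195]+.5)*5 for a in np.linspace(0,6.28,50)])
        if z==.112 and q[1]==.1735: g=cv2.resize(g,None,fx=5,fy=5,interpolation=cv2.INTER_CUBIC)
        cv2.polylines(g,[P.round().astype(np.int32)],True,(0,0,255) if q[1]<.175 else (0,255,0),1)
cv2.imwrite('pics/v5.png',g[:,:])
E
```

```text
3.75 [0.5421 0.1759 0.2483] [ 0.006   0.0002  0.0027 -0.0011  0.001  -0.0011  0.0011]
burr [0.5427 0.1786 0.129 ] cam [0.4627 0.1954 0.3735]
252 175 63 67
sleeve [0.5415 0.1775 0.112 ]
post 0.69 [93.7, 228.2] [0.5251 0.0117 0.093 ]
3.95 [0.5425 0.1753 0.2483] [ 0.0026 -0.0006  0.0005  0.      0.0003  0.0004  0.0009]
burr [0.5442 0.1779 0.129 ] cam [0.463  0.1949 0.3735]
254 174 61 67
sleeve [0.542  0.1776 0.112 ]
post 0.91 [95.4, 222.3] [0.5205 0.0147 0.093 ]
```

View pics/v5.png

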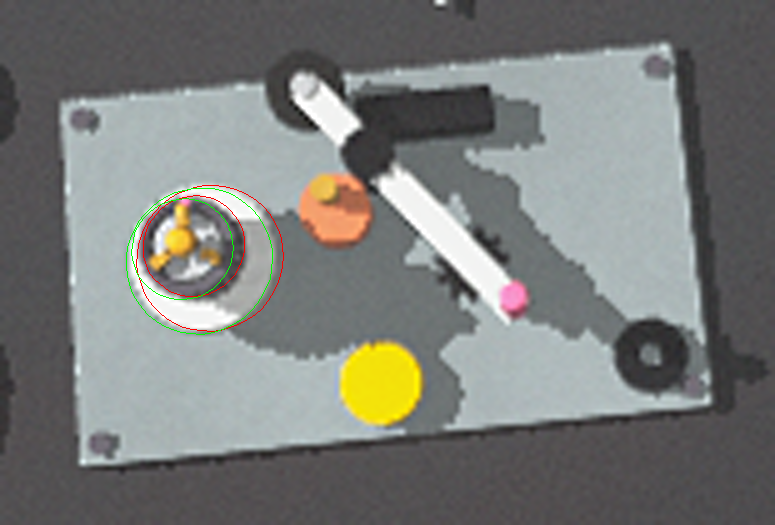

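Request:
carry_out:
  moves:
    - [[0,0,0],[0,0.15,5],8.5]
    - [[0,0,0],[0,0.15,10],8.5]
    - [[0,0,0],[0,0.15,13],8.5]
    - [[0,0,0],[0,0.15,14.8],8.5]
    - [[0,0,0],[0,0.15,14.8],8.5]

```text
t: 4.78
eef_pos: [0.5425, 0.1764, 0.0996]
tool_rot: [-0.001, 0.117, 0.993, -0.0]
contact_force: [0.6, -0.3, -0.6]
gripper_width: 0.989
```

Request:
carry_out:
  moves:
    - [[0,0,0],[0,0,0],8.5]
    - [[0,0,0],[0,0,0],6.0]
    - [[0,0,0],[0,0,0],4.0]
    - [[0,0,0],[0,0,0],4.0]
    - [[0,0,0],[0,0,0],4.0]
  newtons: 40

```text
t: 5.4
eef_pos: [0.5433, 0.1766, 0.1013]
tool_rot: [0.0, 0.117, 0.993, 0.0]
contact_force: [-3.2, -1.2, 5.6]
gripper_width: 0.565
```

Request:
carry_out:
  moves:
    - [[0,0,0],[0,0,0],4.0]
    - [[0,0,0],[0,0,0],4.0]

```text
t: 5.65
eef_pos: [0.5433, 0.1766, 0.1013]
tool_rot: [0.0, 0.117, 0.993, 0.0]
contact_force: [-2.1, -0.5, 5.7]
gripper_width: 0.561
```

```bash
python3 - <<'E'
from h import *
o=bot.get_obs();print(o)
ci=bot.camera_info('wrist');im=snap('wrist','w2.png')
cv2.imwrite('pics/v6.png',cv2.resize(im[120:420,130:450,::-1],None,fx=2,fy=2,interpolation=cv2.INTER_CUBIC))
E
```

```text
{'t': 5.65, 'q': array([-0.5978,  0.4977,  0.2251,  1.9408, -0.1626,  0.7191,  1.0595]), 'joint_vel': array([ 0.0016,  0.0006,  0.0001,  0.0002, -0.0014, -0.0002,  0.0017]), 'joint_torque': array([ -0.0543, -49.0766,   4.0843, -19.8112,  -0.1098,  -0.5169,
        -0.0697]), 'eef_pos': array([0.5433, 0.1766, 0.1013]), 'tool_rot': array([0.0005, 0.1171, 0.9931, 0.0003]), 'contact_force': array([-2.0695, -0.5375,  5.7331]), 'torque': array([-0.1651,  0.2931,  0.0419]), 'gripper_width': 0.5614049190364939}
```

View pics/v6.png

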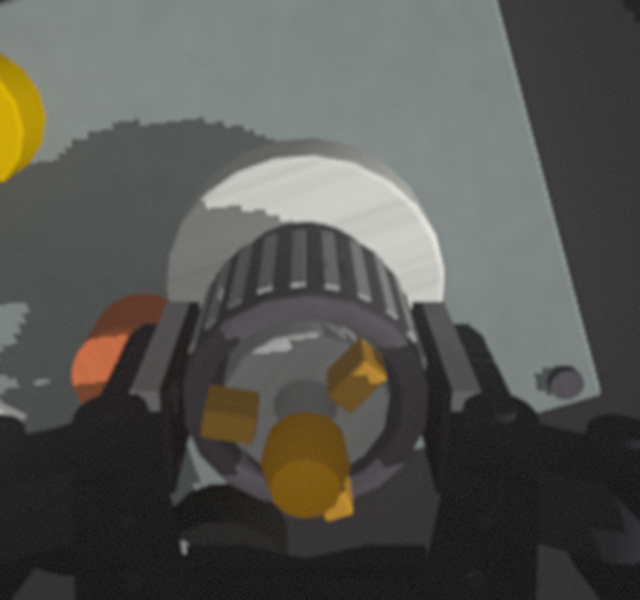

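The sleeve sits between both pads and the jaws are open. Turning clockwise, which is positive about tool z.

Request:
carry_out:
  moves:
    - [[0,0,10],[0,0,0],4.0]
    - [[0,0,20],[0,0,0],4.0]
    - [[0,0,30],[0,0,0],4.0]
    - [[0,0,40],[0,0,0],4.0]
    - [[0,0,50],[0,0,0],4.0]

```text
t: 6.32
eef_pos: [0.5442, 0.1777, 0.1014]
tool_rot: [0.001, 0.528, 0.849, 0.002]
contact_force: [3.2, 2.3, 0.6]
gripper_width: 0.561
```

Request:
carry_out:
  moves:
    - [[0,0,5],[0,0,0],4.0]
    - [[0,0,8],[0,0,0],4.0]
    - [[0,0,8],[0,0,0],4.0]

```text
t: 6.7
eef_pos: [0.5444, 0.1778, 0.1013]
tool_rot: [0.001, 0.584, 0.812, 0.002]
contact_force: [3.0, 2.4, 4.0]
gripper_width: 0.565
```

```bash
python3 - <<'E'
from h import *
o=bot.get_obs();print(o['t'],o['q'],o['torque'],o['contact_force'],rot(o['tool_rot']).as_rotvec(True),rot(o['tool_rot']).as_matrix()[:,1],o['gripper_width'],o['eef_pos'])
E
```

```text
6.7 [-0.7969  0.5361  0.4897  1.9527 -0.3667  0.7363  0.2337] [ 0.4953 -0.3614 -0.1395] [2.9636 2.3846 4.0196] [104.9908 146.0979   0.3021] [0.9478 0.3189 0.0036] 0.565265441051095 [0.5444 0.1778 0.1013]
```

Request:
carry_out:
  moves:
    - [[0,0,4],[0,0,0],4.0]
    - [[0,0,7],[0,0,0],4.0]
    - [[0,0,7],[0,0,0],4.0]

```text
t: 7.08
eef_pos: [0.5445, 0.1778, 0.1013]
tool_rot: [0.001, 0.632, 0.775, 0.002]
contact_force: [3.6, 3.9, 4.3]
gripper_width: 0.563
```

```bash
cat > st.py <<'E'
from h import *
o=bot.get_obs();y=rot(o['tool_rot']).as_matrix()[:,1]
print(o['t'],'q',o['q'],'M',o['torque'],'F',o['contact_force'],'yaw',np.degrees(np.arctan2(y[1],y[0])),'w',o['gripper_width'],o['eef_pos'],'tau7',o['joint_torque'][6])
E
python3 st.py
```

```text
7.075 q [-0.8198  0.5432  0.5216  1.954  -0.3927  0.7405  0.1362] M [ 0.6495 -0.5832 -0.1219] F [3.643  3.8699 4.268 ] yaw 11.637408635211683 w 0.5627041625432859 [0.5445 0.1778 0.1013] tau7 -0.07436736021190882
```

Request:
carry_out:
  moves:
    - [[0,0,4],[0,0,0],4.0]
    - [[0,0,7],[0,0,0],4.0]
    - [[0,0,7],[0,0,0],4.0]

```text
t: 7.45
eef_pos: [0.5448, 0.1778, 0.1014]
tool_rot: [0.001, 0.678, 0.735, 0.002]
contact_force: [5.2, 4.0, 3.7]
gripper_width: 0.561
```

```bash
python3 st.py
```

```text
7.45 q [-0.843   0.5509  0.5541  1.9552 -0.419   0.7453  0.0385] M [ 0.6741 -0.7166 -0.0205] F [5.1784 4.0175 3.6608] yaw 4.653111109590794 w 0.56100062025559 [0.5448 0.1778 0.1014] tau7 -0.12600924354046583
```

Request:
carry_out:
  moves:
    - [[0,0,4],[0,0,0],4.0]
    - [[0,0,7],[0,0,0],4.0]
    - [[0,0,7],[0,0,0],4.0]

```text
t: 7.82
eef_pos: [0.545, 0.1798, 0.1014]
tool_rot: [0.001, 0.719, 0.695, 0.003]
contact_force: [5.2, 6.9, 1.7]
gripper_width: 0.563
```

```bash
python3 st.py; python3 - <<'E'
from h import *
im=snap('wrist','w3.png')
cv2.imwrite('pics/v7.png',cv2.resize(im[180:420,180:400,::-1],None,fx=2.5,fy=2.5,interpolation=cv2.INTER_CUBIC))
E
```

```text
7.825 q [-0.8669  0.5593  0.584   1.9553 -0.4443  0.7501 -0.0558] M [ 1.3658 -1.1335  1.925 ] F [5.2126 6.9348 1.7273] yaw -1.8965108702591778 w 0.5628670269149836 [0.545  0.1798 0.1014] tau7 -2.068871632218361
```

View pics/v7.png

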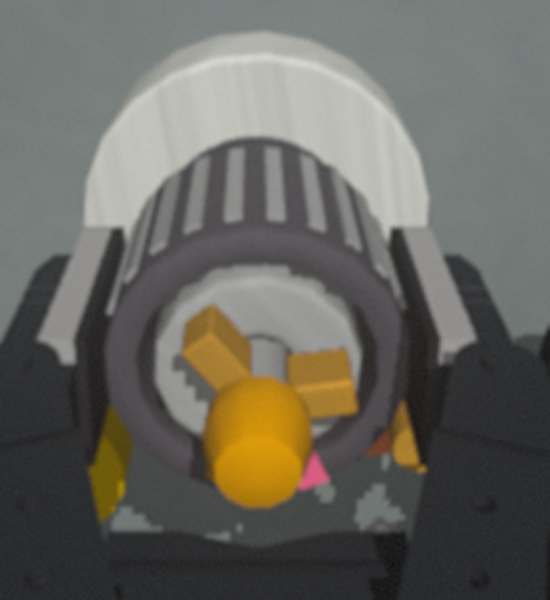

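The moment jumped to about 1.9 N m, so the sleeve is hard against its stop, and the jaws touch the shank. Releasing and rising.

Request:
carry_out:
  moves:
    - [[0,0,0],[0,0,0],8.5]
    - [[0,0,0],[0,0,0],8.5]
    - [[0,0,0],[0,0,0],8.5]
    - [[0,0,0],[0,0,0],8.5]

```text
t: 8.38
eef_pos: [0.5426, 0.176, 0.1001]
tool_rot: [-0.0, 0.722, 0.692, -0.0]
contact_force: [-0.4, -0.5, -0.2]
gripper_width: 0.992
```

Request:
carry_out:
  moves:
    - [[0,0,0],[0,0,-3],8.5]
    - [[0,0,0],[0,0,-8],8.5]
    - [[0,0,0],[0,0,-12],8.5]
    - [[0,0,0],[0,0,-12],8.5]
    - [[0,0,0],[0,0,-12],8.5]

```text
t: 9.0
eef_pos: [0.5423, 0.1765, 0.2197]
tool_rot: [-0.0, 0.722, 0.692, -0.0]
contact_force: [-0.0, -0.6, -0.4]
gripper_width: 0.997
```

```bash
python3 st.py; python3 - <<'E'
from h import *
ci,im,d,s,p=sleeve('wrist')
cv2.imwrite('pics/w4.png',im[:,:,::-1])
cv2.imwrite('pics/v8.png',cv2.resize(im[:,:,::-1],(800,600)))
print(d and (d[0]['location'],atz(ci,d[0]['location'],.129)), p and (p[0]['location'],atz(ci,p[0]['location'],.093)))
E
```

```text
9.0 q [-0.966   0.3997  0.7025  1.8751 -0.3083  0.9781 -0.1701] M [ 0.014  -0.0166  0.0156] F [-0.0428 -0.6119 -0.3513] yaw -2.450402437741533 w 0.996861154243089 [0.5423 0.1765 0.2197] tau7 -0.006488655199063942
([286.6, 226.5], array([0.5446, 0.18  , 0.129 ])) ([268.7, 378.5], array([0.5222, 0.0191, 0.093 ]))
```

View pics/v8.png

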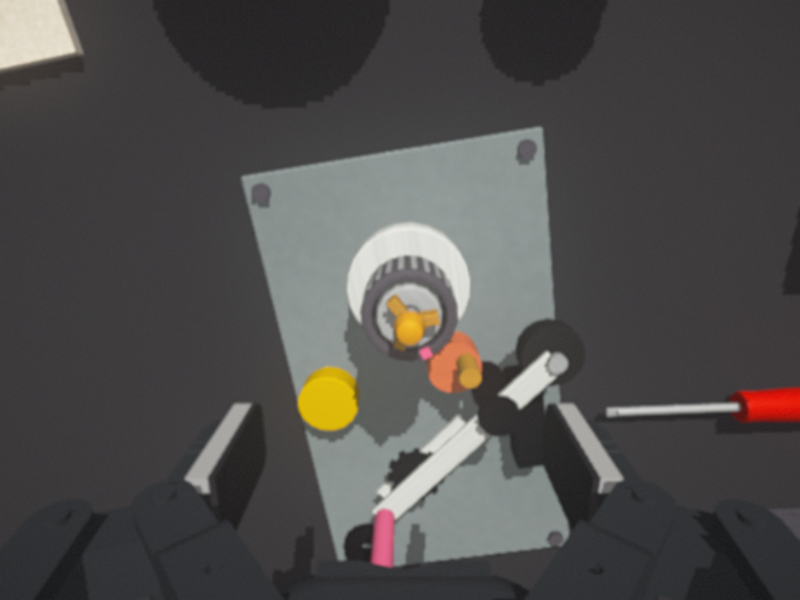

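Burr upright with the jaws closed on it at (410,325), sleeve and bystanders untouched, post foot near (385,515). Moving above the post.

Request:
carry_out:
  moves:
    - [[0,0,9],[-5.5,-0.5,0],8.5]
    - [[0,0,18],[-11,-1,0],8.5]
    - [[0,0,18],[-16.1,-1.4,0],8.5]
    - [[0,0,18],[-16.1,-1.4,0],8.5]
    - [[0,0,18],[-16.1,-1.4,0],8.5]

```text
t: 9.82
eef_pos: [0.522, 0.0168, 0.2199]
tool_rot: [-0.0, 0.821, 0.57, -0.0]
contact_force: [-0.3, 0.3, -0.2]
gripper_width: 0.995
```

```bash
python3 st.py; python3 - <<'E'
from h import *
ci,im,d,s,p=sleeve('wrist')
cv2.imwrite('pics/v9.png',cv2.resize(im[:,:,::-1],(800,600)))
print([(x['score'],x['location'],atz(ci,x['location'],.093)) for x in p])
for z in(.066,.093,.12): print(proj(ci,[.521,.0165,z])/.7)
h=cv2.cvtColor(im,cv2.COLOR_RGB2HSV);m=cv2.inRange(h,(155,80,100),(178,255,255))
n,l,st,ce=cv2.connectedComponentsWithStats(m)
for j in range(1,n):
    if st[j,4]>60: print(st[j],ce[j]/.7)
E
```

```text
9.825 q [-0.8221  0.3349  0.8317  1.9881 -0.3043  0.9464 -0.1941] M [ 0.061  -0.0005  0.0333] F [-0.349   0.307  -0.1593] yaw -20.446975084316996 w 0.9947043534015331 [0.522  0.0168 0.2199] tau7 0.01764730259310454
[(0.97, [285.9, 223.0], array([0.5212, 0.0099, 0.093 ]))]
[403.942  293.7753]
[403.9085 307.8519]
[403.8678 324.9402]
[274 201  20  36 590] [405.2373 313.3898]
```

View pics/v9.png

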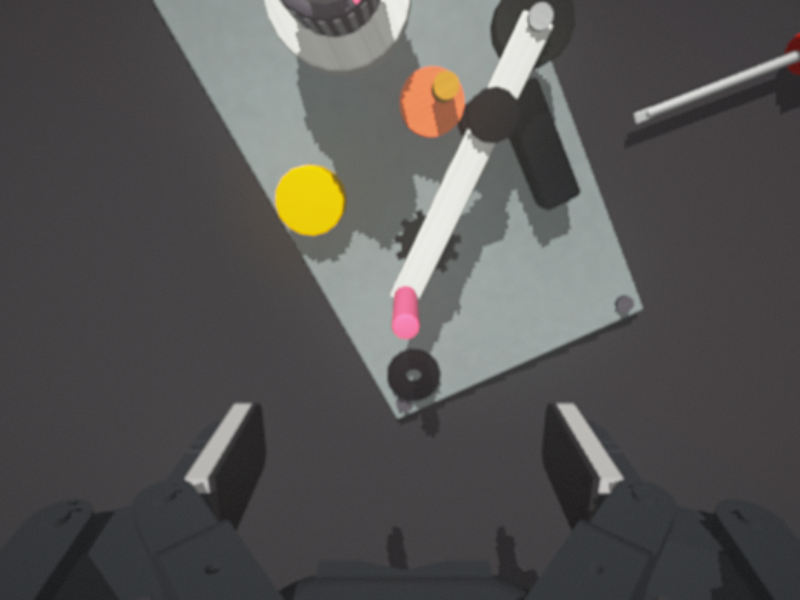

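The post top at (405,325) matches the prediction of (404,325). Going down and gripping.

Request:
carry_out:
  moves:
    - [[0,0,0],[0,0,5],8.5]
    - [[0,0,0],[0,0,9],8.5]
    - [[0,0,0],[0,0,11.7],8.5]
    - [[0,0,0],[0,0,11.7],6]
    - [[0,0,0],[0,0,11.7],3]

```text
t: 10.65
eef_pos: [0.5228, 0.0166, 0.1041]
tool_rot: [0.0, 0.821, 0.571, 0.0]
contact_force: [0.2, -0.4, 0.3]
gripper_width: 0.599
```

Request:
carry_out:
  moves:
    - [[0,0,0],[0,0,0],0.5]
    - [[0,0,0],[0,0,0],0.5]
    - [[0,0,0],[0,0,0],0.5]
    - [[0,0,0],[0,0,0],0.5]
    - [[0,0,0],[0,0,0],0.5]
  newtons: 40

```text
t: 11.28
eef_pos: [0.5227, 0.0164, 0.1042]
tool_rot: [0.0, 0.821, 0.57, 0.001]
contact_force: [-0.4, 0.2, 7.0]
gripper_width: 0.153
```

```bash
python3 st.py; python3 - <<'E'
from h import *
pv=np.array([.5987,.0931]);o=bot.get_obs();M=rot(o['tool_rot']).as_matrix()
p0=pv+.11*np.array([np.cos(np.radians(-135.2)),np.sin(np.radians(-135.2))])
for a in np.arange(.1,.96,.1).tolist()+[.9,.93]:
    t=np.radians(-135.2)+a;q=pv+.11*np.array([np.cos(t),np.sin(t)]);d=np.r_[q-p0,0]
    print(round(a,2),q,(M.T@d)[:2]*100)
E
```

```text
11.275 q [-0.6861  0.5117  0.6899  2.0741 -0.4938  0.7195 -0.0353] M [0.1375 0.2089 0.0715] F [-0.3773  0.2435  7.0363] yaw -20.460268691393974 w 0.1527154029119096 [0.5227 0.0164 0.1042] tau7 -0.0025315419043181464
0.1 [0.5288 0.0082] [-0.4097  1.0204]
0.2 [0.5376 0.0016] [-0.7154  2.0765]
0.3 [ 0.547 -0.004] [-0.9142  3.158 ]
0.4 [ 0.557  -0.0087] [-1.004   4.2538]
0.5 [ 0.5674 -0.0123] [-0.984   5.3532]
0.6 [ 0.578  -0.0149] [-0.8544  6.4451]
0.7 [ 0.5889 -0.0165] [-0.6163  7.5185]
0.8 [ 0.5999 -0.0169] [-0.2723  8.5629]
0.9 [ 0.6109 -0.0162] [0.1742 9.5676]
0.9 [ 0.6109 -0.0162] [0.1742 9.5676]
0.93 [ 0.6142 -0.0158] [0.3276 9.8599]
```

The opening is 13 mm, so the post is held. Swinging along the arc.

Request:
carry_out:
  moves:
    - [[0,0,0],[-0.4,1.0,0],0.5]
    - [[0,0,0],[-0.7,2.1,0],0.5]
    - [[0,0,0],[-0.9,3.15,0],0.5]
    - [[0,0,0],[-1.0,4.25,0],0.5]
    - [[0,0,0],[-1.0,5.35,0],0.5]

```text
t: 11.9
eef_pos: [0.5682, -0.0112, 0.1041]
tool_rot: [-0.001, 0.821, 0.57, -0.0]
contact_force: [-6.4, 2.4, 11.1]
gripper_width: 0.151
```

Request:
carry_out:
  moves:
    - [[0,0,0],[0.15,1.1,0],0.5]
    - [[0,0,0],[0.4,2.15,0],0.5]
    - [[0,0,0],[0.7,3.2,0],0.5]
    - [[0,0,0],[0.7,3.2,0],0.5]

```text
t: 12.4
eef_pos: [0.6005, -0.0161, 0.104]
tool_rot: [-0.001, 0.821, 0.57, -0.0]
contact_force: [-7.0, 1.7, 12.8]
gripper_width: 0.149
```

```bash
python3 st.py
```

```text
12.4 q [-0.5574  0.6202  0.6635  1.8868 -0.5168  0.8144  0.025 ] M [ 0.3938  1.4694 -0.0689] F [-6.9861  1.7297 12.8178] yaw -20.447486380179097 w 0.1490163397506986 [ 0.6005 -0.0161  0.104 ] tau7 0.024431092897430062
```

Request:
carry_out:
  moves:
    - [[0,0,0],[0.2,0.5,0],0.5]
    - [[0,0,0],[0.45,1.0,0],0.5]
    - [[0,0,0],[0.55,1.2,0],0.5]
    - [[0,0,0],[0.55,1.2,0],0.5]

```text
t: 12.9
eef_pos: [0.6129, -0.0154, 0.1041]
tool_rot: [-0.001, 0.821, 0.57, -0.001]
contact_force: [-7.1, 0.9, 12.7]
gripper_width: 0.148
```

```bash
python3 st.py
```

```text
12.9 q [-0.5491  0.6376  0.6609  1.8557 -0.5197  0.8305  0.0215] M [0.2019 1.6246 0.0033] F [-7.0853  0.9241 12.7357] yaw -20.469360401812636 w 0.14779035622859565 [ 0.6129 -0.0154  0.1041] tau7 0.0207168742781505
```

Request:
carry_out:
  moves:
    - [[0,0,0],[0.1,0.2,0],0.5]
    - [[0,0,0],[0.2,0.4,0],0.5]
    - [[0,0,0],[0.2,0.4,0],0.5]

```text
t: 13.28
eef_pos: [0.6143, -0.0154, 0.1038]
tool_rot: [-0.004, 0.822, 0.57, -0.003]
contact_force: [-16.6, 1.2, 20.7]
gripper_width: 0.149
```

```bash
python3 st.py
```

```text
13.275 q [-0.5464  0.6428  0.6607  1.8475 -0.5195  0.8407  0.02  ] M [ 0.1983  3.6142 -0.097 ] F [-16.6384   1.2482  20.731 ] yaw -20.52245399939579 w 0.1489914079514249 [ 0.6143 -0.0154  0.1038] tau7 0.03712235251441598
```

The force rose from 7 N to 17 N while the post hardly moved, so the arm is at its stop. I'll hold and check by camera.

Request:
carry_out:
  moves:
    - [[0,0,0],[0,0,0],0.5]
    - [[0,0,0],[0,0,0],0.5]
    - [[0,0,0],[0,0,0],0.5]
    - [[0,0,0],[0,0,0],0.5]

```text
t: 13.78
eef_pos: [0.6143, -0.0153, 0.1038]
tool_rot: [-0.004, 0.822, 0.57, -0.003]
contact_force: [-16.3, 0.6, 21.1]
gripper_width: 0.15
```

```bash
python3 st.py; python3 - <<'E'
from h import *
w=bot.read_camera('wrist')[:,:,::-1];s=bot.read_camera('scene')[:,:,::-1]
s=cv2.resize(s[170:310,230:400],(480,395),interpolation=cv2.INTER_CUBIC)
cv2.imwrite('pics/v10.png',np.hstack([cv2.resize(w,(320,240)).copy() if 0 else cv2.copyMakeBorder(cv2.resize(w,(320,240)),0,155,0,0,cv2.BORDER_CONSTANT),s]))
E
```

```text
13.775 q [-0.5465  0.6426  0.6606  1.8477 -0.5195  0.8403  0.02  ] M [0.2069 3.4924 0.0355] F [-16.3172   0.6433  21.0684] yaw -20.519924910840555 w 0.14996786631373618 [ 0.6143 -0.0153  0.1038] tau7 0.04193872679024935
```

View pics/v10.png

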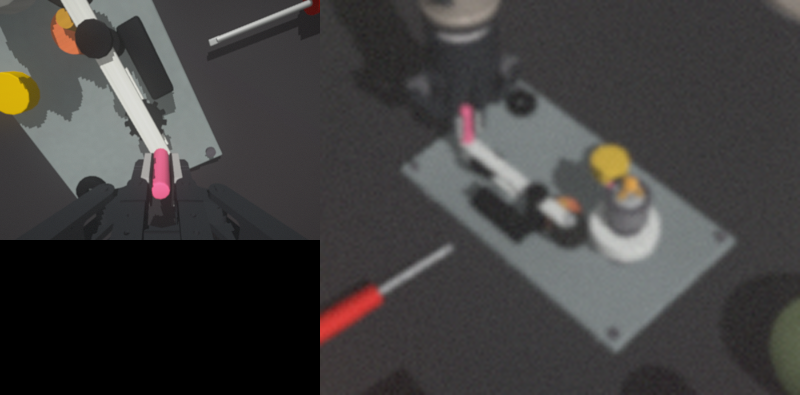

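The arm lies along the plate, its wheel is at the drum, the burr stands upright in the jaws and the post is between the pads. Readings are steady, so I'm handing in.

```bash
python3 -c "
from station import bot
print(bot.hand_in())"
```

```text
the job is handed in; nothing more can be done
None
```

The chuck is tightened to its stop and the cage arm is held at its stop. I handed the job in at about 13.8 s, with the fingers still holding the post; `hand_in` returned no verdict.

- **Chuck:** I turned the sleeve about 79° clockwise. At the end the moment rose to about 1.9 N m, which means it was against the stop. I then let go and lifted clear. The pictures afterwards showed the three jaws closed on an upright burr. I had no way to measure the jaw forces themselves.
- **Cage arm:** I gripped the pink post at 40 N and swung it along its arc until the force rose from 7 N (spring only) to about 16 N with almost no further movement. Over the next 0.5 s the tool did not move. The last pictures show the arm parallel to the plate, the wheel at the drum, the burr upright and the bystanders in view apparently where they were.
- **Disagreements:** The top and wrist cameras placed the chuck about 5 mm apart in y. I used a point in between, and the grip fitted there. The force reading also showed about 21 N upwards while holding the post. I didn't explain it, but it was steady and below the limits.

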